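Sort the puzzle tins out of the clamshell case

TASK

The green clamshell case of puzzle tins has come back: lift its lid by the carry handle until it is past its balance point and stays open by itself with your hand off it. Take out every tin and feel by its weight whether the puzzle is still in it: lay full tins flat in the wood-framed felt tray and empty ones flat in the red-banded cardboard carton, then shut the case again. Do not knock or move the canister, the yellow jigsaw box or the mug.

Things in the scene. Friction and masses are not known exactly. Their poses are not given: they have to be found in the camera images.
- case: fixed green clamshell case, 135 deep (its x, from handle side to hinge side) x 370 wide (its y) mm; origin under its centre, on the table. Base walls 45 high, 5 thick; floor 5, on it grey foam, top 17 above the table, with five wells 44 wide at y = -132, -66, 0, 66, 132. Tins lie in some wells, length along x, top 53 above the table, 28 apart, 29 from the end walls
- lid (a joint): opening angle of the case's lid, rad: 0 shut, grows as it opens, stop at 1.95. The lid weighs 350 g, is 30 deep and swings freely with slight damping: it falls shut below about 1.3 and falls open to its stop beyond that
- lid_handle (a point): middle of the black carry handle's round bar, 12 mm thick, 110 long along the hinge direction (the case's y), held 45 mm in front of the lid's front wall by an arm at either end. Shut: 57 mm above the table and 180 mm from the hinge, measured horizontally. It moves with the lid; a light grip lets the bar turn in the fingers
- lid_hinge (a point): middle of the lid's hinge line, on the case's rear top edge 45 mm above the table; the hinge line runs along the case's y; the handle bar lies 180 mm in front of it and 12 mm above it when shut
- tin1_mid (a point): one of up to five puzzle tins that look exactly alike (None if it is not there): blue tin with white rim and paper label, 110 long (its x) x 38 wide (its y) x 48 high (its z) mm; this point is its centre, half-way up. Full or empty (the number is no clue): a tin with its puzzle weighs about 320 g, an empty one about 80 g (each within 20 percent)
- tin2_mid (a point): one of up to five puzzle tins that look exactly alike (None if it is not there): blue tin with white rim and paper label, 110 long (its x) x 38 wide (its y) x 48 high (its z) mm; this point is its centre, half-way up. Full or empty (the number is no clue): a tin with its puzzle weighs about 320 g, an empty one about 80 g (each within 20 percent)
- tin3_mid (a point): one of up to five puzzle tins that look exactly alike (None if it is not there): blue tin with white rim and paper label, 110 long (its x) x 38 wide (its y) x 48 high (its z) mm; this point is its centre, half-way up. Full or empty (the number is no clue): a tin with its puzzle weighs about 320 g, an empty one about 80 g (each within 20 percent)
- tin4_mid (a point): one of up to five puzzle tins that look exactly alike (None if it is not there): blue tin with white rim and paper label, 110 long (its x) x 38 wide (its y) x 48 high (its z) mm; this point is its centre, half-way up. Full or empty (the number is no clue): a tin with its puzzle weighs about 320 g, an empty one about 80 g (each within 20 percent)
- tin5_mid (a point): one of up to five puzzle tins that look exactly alike (None if it is not there): blue tin with white rim and paper label, 110 long (its x) x 38 wide (its y) x 48 high (its z) mm; this point is its centre, half-way up. Full or empty (the number is no clue): a tin with its puzzle weighs about 320 g, an empty one about 80 g (each within 20 percent)
- tray: for FULL tins: fixed shallow tray with light wooden frame and grey felt floor, 250 (its x) x 165 (its y) mm outside, frame 8 thick and 22 high, floor 6 above the table; origin at the centre of its underside. To one side of the case, left or right
- carton: for EMPTY tins: fixed shallow open cardboard carton with a red band, 250 (its x) x 165 (its y) mm outside, walls 4 thick and 30 high, floor 5 above the table; origin at the centre of its underside. To the other side of the case
- canister: bystander: white jigsaw canister, 93 across, 165 high, loose; origin under its centre
- jigsaw_box: bystander: yellow jigsaw box 150 x 150 x 45 mm, loose; origin under its centre
- mug: bystander: blue mug, 80 across, 90 high, loose; origin under its centre

How it is judged (in metres and radians):
On the way:
1. the lid stands open by itself at its stop, nothing of the robot touching it (value of joint lid above 1.85 rad and contact force between each of the arm, the fingers and case below 0.05 N), for 0.3 s.
At the end, for the whole second after the job is handed in: Every full tin lies flat (within 0.17 rad) on the floor of the wood-framed tray and every empty one in the carton: centre within 115 mm (x) and 75 mm (y) of the middle and below 46 mm over the underside, so not stacked or on the rim; the lid is shut (below 0.05 rad) (x of tin1_mid in the frame of tray between -0.115 and 0.115 m and y of tin1_mid in the frame of tray between -0.075 and 0.075 m and z of each of tin1_mid, tin2_mid, tin3_mid in the frame of tray below 0.046 m and angle between tin1_mid's own x axis and vertical between 1.4 and 1.74 rad and x of tin2_mid in the frame of tray between -0.115 and 0.115 m and y of tin2_mid in the frame of tray between -0.075 and 0.075 m and angle between tin2_mid's own x axis and vertical between 1.4 and 1.74 rad and x of tin3_mid in the frame of tray between -0.115 and 0.115 m and y of tin3_mid in the frame of tray between -0.075 and 0.075 m and angle between tin3_mid's own x axis and vertical between 1.4 and 1.74 rad and x of tin4_mid in the frame of carton between -0.115 and 0.115 m and y of tin4_mid in the frame of carton between -0.075 and 0.075 m and z of each of tin4_mid, tin5_mid in the frame of carton below 0.046 m and angle between tin4_mid's own x axis and vertical between 1.4 and 1.74 rad and x of tin5_mid in the frame of carton between -0.115 and 0.115 m and y of tin5_mid in the frame of carton between -0.075 and 0.075 m and angle between tin5_mid's own x axis and vertical between 1.4 and 1.74 rad and value of joint lid below 0.05 rad); the robot touches nothing.
It fails at once if the canister is moved more than 30 mm (distance of canister from where it was at the start of the episode above 0.03 m).
It fails at once if the yellow jigsaw box is moved more than 30 mm (distance of jigsaw_box from where it was at the start of the episode above 0.03 m).
It fails at once if the mug is moved more than 30 mm (distance of mug from where it was at the start of the episode above 0.03 m).
Of tin1, tin2, tin3, tin4, tin5 only 3 to 5 are there at a start; the rules pass over those that are not, and their reading is None.
At some moment in a run one of tin1, tin2, tin3, tin4, tin5 may be knocked a few centimetres aside while the robot is not near it.
Once in a run the grip may slacken for a moment while it holds something.
It also fails if it takes over 210 s, if anything falls off the work surface, if the arm or the gripper's body presses on something with over 40 N, if the wrist force passes 120 N, or if a joint passes its speed limit or range.

ROBOT

A 6-joint arm with a two-finger parallel gripper is mounted at the origin on the work surface. World frame = base frame: x ahead of the robot, y to its left, z up, the work surface at z = 0. Lengths are in m, angles in degrees, forces in N, time in s.
With the tool pointing down it reaches from about 0.35 to 0.875 m from the base axis. Payload 4.2 kg.
Tool frame: the origin (TCP) lies midway between the tips of the shut fingers; the grasp point (between the pads) lies 19 mm behind it; z points along the fingers, y is the line along which they close (so a half turn about z gives the same grasp; the last joint's range is limited). The gripper opens to 87 mm and grips with 3 to 60 N. Pads are 19 mm wide; open, the fingers measure 117 mm over their backs; the gripper's body (75 mm by 190 mm) begins 51 mm behind the grasp point.
Start: joints at [78.988, 22.042, 0.453, 0, -68.411, -14.817], TCP at [0.272, 0.563, 0.188] pointing down, gripper open.
Joint ranges: [-179.83, 179.83], [-69.29, 118.12], [-61.27, 80.66], [-181.25, 117.63], [-171.15, -9.14], [-177.46, 177.46]. Speed limits (degrees/s): [159.86, 159.86, 180, 180, 180, 180].

INTERFACE

Orientations are given as a 3x3 rotation matrix whose columns are the frame's x, y, z axes.
In Python, from station import r, cams gives the robot as it stands.
- The arm moves only by the tool play_rows, never from a script. Its argument "commands" is text: rows parted by semicolons, each of 6 numbers parted by spaces: the shift along the world's x, y, z normalised to -1 to 1, where 1 is 30 mm, then the turn, a rotation vector about the world's x, y, z normalised to -1 to 1, where 1 is 0.15 rad. A call has 1 to 20 rows; each row shifts and turns the commanded pose from where the row before left it; what a row does not reach is not made up. A row lasts 1/10 s, in which the tool goes at most 50 mm and 8.59 degrees, less where a joint would pass 70% of its speed; a pose out of reach is approached as far as the arm can. A call with a number of a shift or a turn outside -1 to 1 is refused whole. A call with a gripper value outside its range is refused whole. "grip" is the finger opening in mm, from 0 to 87, set as the call begins (left out, the last holds). The fingers move at their own pace and stop on an object; the grip force is fixed at half the most. Time passes only in rows, so rows that do not move let the fingers close. It gives the time, the measured TCP pose, the force, the opening and the grip force at its end, in the units of the state.
- r.sense(): the state, without advancing time (a new reading comes with each control period).
- cams.capture(name): name is "scene" or "top"; returns (picture, depth): 480x640x3 uint8, blue, green, red; 480x640 float32, m along the optical axis (not along the pixel's ray), 0 where there is no reading.
- cams.camera_info(name): a dict with "mtx" (3x3 intrinsics, pixels), "R" (3x3) and "t" (3): a world point X has camera coordinates R X + t. Camera axes: x right, y down, z forward; pixel columns grow to the right and rows downward; lengths in m; the calibration is good to about 2 mm. A picture is of the moment at which its call begins. camera_info takes no time and is no camera call.
- r.finish_job(): hands the job in; it is judged then, once.
The state is a dict: "time_s": time; "joints": joint angles; "joint_velocities": joint speeds; "effort": joint torques, N m; "tcp_pos": TCP position; "ee_rot": TCP orientation; "wrist_force": force on the tool from outside, world axes, zero at the start; "moment": the same for the moment, N m; "gripper_width": opening from 0.0 (shut) to 1.0 (fully open); "gripper_force": force on a finger pad.
Only numpy, scipy, OpenCV 4.12 (cv2) and the standard library are available. Lean on these libraries where they do the work, as an engineer would, in place of code of your own. Each camera call takes 0.05 s, during which the arm holds its last target. There are 200 camera calls.

## Working session

There is one attempt and no reset: what is moved stays moved. The work goes in short steps, Python scripts to look and compute and a tool call to move; the robot and the scene stay as the last step left them, time stands still between calls to the robot, and variables do not carry over. Pictures are saved under pics/ and viewed, at most 14 in all, crops included, and the job is handed in when it is done.

Besides the shell and the picture viewer there is one more tool, called as name(argument=value, ...) on one line, values as JSON. play_rows: Moves the arm, as the interface text tells. Scaled input: -1 to 1 covers 30 mm each way for a shift and 0.15 rad each way for a turn. Its arguments: {"type":"object","properties":{"commands":{"type":"string"},"grip":{"type":"number"}},"required":["commands"]}

```bash
mkdir -p pics; ls
cat > h.py <<'E'
import numpy as np, cv2
from station import r, cams
def cap(n,f=None):
    p,d=cams.capture(n)
    if f: cv2.imwrite('pics/'+f,p)
    np.savez('last_%s.npz'%n,p=p,d=d)
    return p,d
def load(n):
    z=np.load('last_%s.npz'%n); return z['p'],z['d']
def cloud(n,d):
    c=cams.camera_info(n); K=c['mtx']; v,u=np.mgrid[0:480,0:640]
    P=np.stack([(u-K[0][2])/K[0][0]*d,(v-K[1][2])/K[1][1]*d,d],-1)
    return (P-np.array(c['t']))@np.array(c['R'])
E
python3 - <<'E'
from h import *
cap('scene','s0.png'); cap('top','t0.png')
s=r.sense(); print(s)
for n in('scene','top'): print(cams.camera_info(n))
E
```

```text
pics
{'time_s': 0.1, 'joints': array([ 7.89876731e+01,  2.20862714e+01,  3.87515945e-01, -2.74568356e-02,
       -6.84129664e+01, -1.48170806e+01]), 'joint_velocities': array([ 0.10619768, -0.03896754,  0.20207049,  0.01694253,  0.05394827,
       -0.00748474]), 'effort': array([-9.36290780e-04, -3.91692030e+01,  1.87934929e+01,  4.23199922e+00,
        1.34648752e-02, -7.83294922e-05]), 'tcp_pos': array([0.27201262, 0.56201173, 0.18746379]), 'ee_rot': array([[ 9.00018275e-01, -4.35851407e-01, -8.09860070e-04],
       [-4.35852154e-01, -9.00016419e-01, -1.82885009e-03],
       [ 6.82195270e-05,  1.99897776e-03, -9.99998000e-01]]), 'wrist_force': array([-0.18497591,  0.47908747,  0.34091995]), 'moment': array([ 0.02466699, -0.02800511, -0.07269723]), 'gripper_force': 0.0, 'gripper_width': 0.9999543862055551}
{'mtx': array([[440.22961324,   0.        , 322.45807797],
       [  0.        , 440.22961324, 238.18225932],
       [  0.        ,   0.        ,   1.        ]]), 'R': array([[ 0.56190813,  0.82704326,  0.01608445],
       [ 0.70844205, -0.47110802, -0.52551603],
       [-0.42704698,  0.30668663, -0.85063164]]), 't': array([-0.33259213, -0.38600007,  1.26990406])}
{'mtx': array([[581.74044552,   0.        , 316.55944091],
       [  0.        , 581.74044552, 248.18129689],
       [  0.        ,   0.        ,   1.        ]]), 'R': array([[-0.0259012 , -0.99962712,  0.00864539],
       [-0.99580331,  0.02504082, -0.0880268 ],
       [ 0.08777749, -0.01088911, -0.99608059]]), 't': array([0.01246495, 0.6064658 , 1.16507862])}
```

View pics/t0.png

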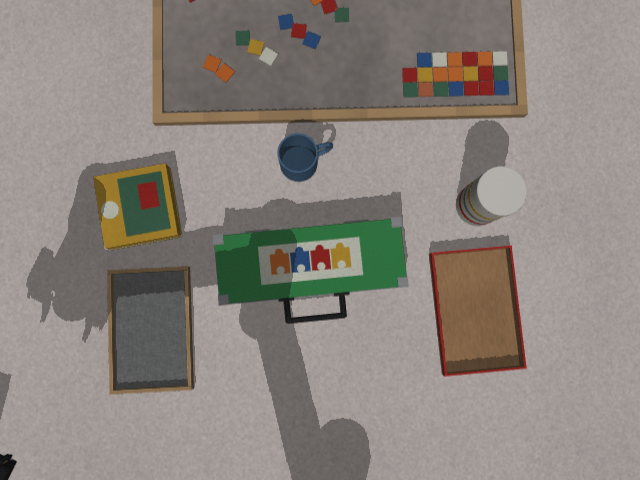

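View pics/s0.png

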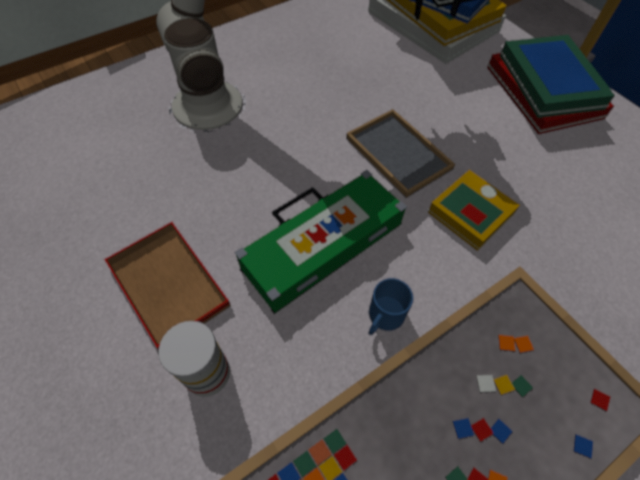

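The top view shows the case at (311,262) and its handle bar running from (288,320) to (345,316). The tray is at (150,330), the carton at (478,310), the mug at (298,158), the canister at (500,192) and the box at (138,206). I'll measure these next.

Run:
```python
from h import *
p,d=load('top'); C=cloud('top',d)
for nm,(u,v) in dict(barL=(289,320),barM=(316,318),barR=(344,316),armL=(287,305),armR=(343,300),lidFL=(222,303),lidBL=(217,238),lidFR=(405,287),lidBR=(400,220),
  lidM=(311,262),trFL=(112,391),trBL=(112,269),trFR=(191,388),trBR=(188,268),trM=(150,330),caFL=(446,373),caBL=(433,252),caFR=(523,367),caBR=(510,248),caM=(478,310),can=(501,190),mug=(297,140),box=(140,205),boxc=(178,237),boxd=(105,247)).items():
    w=C[v-1:v+2,u-1:u+2].reshape(-1,3); print(nm,np.round(np.median(w,0)*1000), np.round(w[:,2].max()*1000))
# lid top via height mask
m=(C[...,2]>.066)&(C[...,2]<.09)&(p[...,1]>p[...,2]*1.0)
vv,uu=np.where(m); sel=(uu>205)&(uu<415)&(vv>205)&(vv<330)
q=C[vv[sel],uu[sel]]; print(len(q),np.median(q[:,2])); print(cv2.minAreaRect((q[:,:2]*1000).astype(np.float32)))
def rect(u0,u1,v0,v1,z0,z1):
    S=C[v0:v1,u0:u1].reshape(-1,3); S=S[(S[:,2]>z0)&(S[:,2]<z1)]
    print(len(S),cv2.minAreaRect((S[:,:2]*1000).astype(np.float32)))
rect(95,205,258,405,.016,.03); rect(420,540,235,390,.02,.036); rect(85,190,155,258,.035,.055)
rect(440,540,150,240,.155,.18); rect(265,340,125,190,.07,.1); rect(280,352,295,325,.045,.066)
```

```text
barL [463.  55.  64.] 66.0
barM [466.   2.  62.] 66.0
barR [468. -53.  62.] 64.0
armL [493.  58.  61.] 69.0
armR [500. -52.  63.] 64.0
lidFL [500. 184.  78.] 81.0
lidBL [627. 192.  77.] 82.0
lidFR [ 523. -184.    3.] 80.0
lidBR [ 656. -168.   75.] 81.0
lidM [575.   9.  77.] 80.0
trFL [330. 415.  22.] 27.0
trBL [576. 421.   2.] 24.0
trFR [332. 257.  22.] 27.0
trBR [573. 263.  13.] 22.0
trM [448. 343.   6.] 9.0
caFL [ 347. -257.   29.] 33.0
caBL [ 595. -246.    2.] 32.0
caFR [ 356. -414.   30.] 32.0
caBR [ 597. -399.   30.] 33.0
caM [ 472. -335.    5.] 6.0
can [ 693. -343.  164.] 167.0
mug [826.  31.  52.] 61.0
box [702. 352.  46.] 48.0
boxc [638. 283.  12.] 27.0
boxd [619. 422.  44.] 47.0
11441 0.07530898470330852
((555.0594482421875, 9.301803588867188), (183.23207092285156, 371.2425537109375), 4.185965538024902)
1774 ((449.9328308105469, 341.4344482421875), (250.4552459716797, 167.25440979003906), 1.4217318296432495)
1280 ((471.97857666015625, -327.1814270019531), (251.1168670654297, 167.65704345703125), 3.8197004795074463)
5509 ((701.7244873046875, 363.0543212890625), (151.574462890625, 152.01470947265625), 9.423307418823242)
2023 ((691.3155517578125, -341.775634765625), (91.44686889648438, 91.88456726074219), 13.273658752441406)
471 ((787.5928955078125, 22.420814514160156), (97.09756469726562, 79.55232238769531), 76.39757537841797)
574 ((485.20208740234375, 4.179317474365234), (51.048526763916016, 121.79353332519531), 4.178102493286133)
```

play_rows(commands="0.323 -0.933 0 0 0 -0.7;0.323 -0.933 0 0 0 -0.7;0.323 -0.933 0 0 0 -0.7;0.323 -0.933 0 0 0 -0.7;0.323 -0.933 0 0 0 -0.7;0.323 -0.933 0 0 0 -0.7;0.323 -0.933 0 0 0 -0.7;0.323 -0.933 0 0 0 -0.7;0.323 -0.933 0 0 0 -0.7;0.323 -0.933 0 0 0 -0.7;0.323 -0.933 0 0 0 0;0.323 -0.933 0 0 0 0;0.323 -0.933 0 0 0 0;0.323 -0.933 0 0 0 0;0.323 -0.933 0 0 0 0;0.323 -0.933 0 0 0 0;0.323 -0.933 0 0 0 0;0.323 -0.933 0 0 0 0;0.323 -0.933 0 0 0 0;0.323 -0.933 0 0 0 0", grip=42)

```text
time_s: 2.1
tcp_pos: [0.466, 0.0015, 0.1882]
ee_rot: [[0.07, -0.998, -0.001], [-0.998, -0.07, 0.0], [-0.0, 0.001, -1.0]]
wrist_force: [1.2, 1.3, -0.7]
gripper_width: 0.484
gripper_force: 0.0
```

play_rows(commands="0 0 0 0 0 0;0 0 0 0 0 0")

```text
time_s: 2.3
tcp_pos: [0.4657, 0.0022, 0.188]
ee_rot: [[0.068, -0.998, -0.001], [-0.998, -0.068, -0.0], [-0.0, 0.001, -1.0]]
wrist_force: [1.0, -0.3, -0.8]
gripper_width: 0.484
gripper_force: 0.0
```

play_rows(commands="0 0 -0.95 0 0 0;0 0 -0.95 0 0 0;0 0 -0.95 0 0 0;0 0 -0.95 0 0 0;0 0 -0.7 0 0 0;0 0 -0.4 0 0 0;0 0 0 0 0 0")

```text
time_s: 3.0
tcp_pos: [0.4643, 0.0032, 0.0398]
ee_rot: [[0.071, -0.997, -0.004], [-0.997, -0.071, -0.001], [0.001, 0.004, -1.0]]
wrist_force: [-0.2, 0.0, 0.5]
gripper_width: 0.479
gripper_force: 0.0
```

play_rows(commands="0 0 0 0 0 0;0 0 0 0 0 0;0 0 0 0 0 0;0 0 0 0 0 0", grip=0)

```text
time_s: 3.4
tcp_pos: [0.4665, 0.003, 0.0421]
ee_rot: [[0.07, -0.998, 0.001], [-0.998, -0.07, 0.001], [-0.0, -0.001, -1.0]]
wrist_force: [0.5, -0.6, -0.3]
gripper_width: 0.205
gripper_force: 0.0
```

Run:
```python
import numpy as np
# arc increments (units of 30mm) along case x (c=.9973,s=.073)
R=180.4;a0=np.arctan2(12,180)
a=np.linspace(0,1.95,21);x=-R*np.cos(a+a0);z=R*np.sin(a+a0)
print([ (round(dx/30*.9973,2),round(dx/30*.073,2),round(dz/30,2)) for dx,dz in zip(np.diff(x),np.diff(z))])
```

```text
[(np.float64(0.07), np.float64(0.0), np.float64(0.58)), (np.float64(0.12), np.float64(0.01), np.float64(0.57)), (np.float64(0.18), np.float64(0.01), np.float64(0.56)), (np.float64(0.23), np.float64(0.02), np.float64(0.54)), (np.float64(0.28), np.float64(0.02), np.float64(0.51)), (np.float64(0.33), np.float64(0.02), np.float64(0.48)), (np.float64(0.38), np.float64(0.03), np.float64(0.45)), (np.float64(0.42), np.float64(0.03), np.float64(0.41)), (np.float64(0.46), np.float64(0.03), np.float64(0.37)), (np.float64(0.49), np.float64(0.04), np.float64(0.32)), (np.float64(0.52), np.float64(0.04), np.float64(0.27)), (np.float64(0.54), np.float64(0.04), np.float64(0.22)), (np.float64(0.56), np.float64(0.04), np.float64(0.17)), (np.float64(0.57), np.float64(0.04), np.float64(0.11)), (np.float64(0.58), np.float64(0.04), np.float64(0.05)), (np.float64(0.58), np.float64(0.04), np.float64(-0.0)), (np.float64(0.58), np.float64(0.04), np.float64(-0.06)), (np.float64(0.57), np.float64(0.04), np.float64(-0.12)), (np.float64(0.56), np.float64(0.04), np.float64(-0.17)), (np.float64(0.54), np.float64(0.04), np.float64(-0.23))]
```

play_rows(commands="0 0 0 0 0 0;0 0 0 0 0 0;0 0 0 0 0 0;0 0 0 0 0 0")

```text
time_s: 3.8
tcp_pos: [0.4661, 0.0027, 0.0415]
ee_rot: [[0.07, -0.998, -0.0], [-0.998, -0.07, -0.0], [0.0, 0.0, -1.0]]
wrist_force: [-0.3, 1.1, -0.4]
gripper_width: 0.005
gripper_force: 0.0
```

Run:
```python
from h import *
p,d=cap('top'); q,_=cap('scene')
a=cv2.resize(p[220:400,200:440],None,fx=1.66,fy=1.66); b=cv2.resize(q[100:280,200:440],None,fx=1.66,fy=1.66)
cv2.imwrite('pics/a1.png',np.hstack([a,b]))
```

```text
(no output)
```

View pics/a1.png

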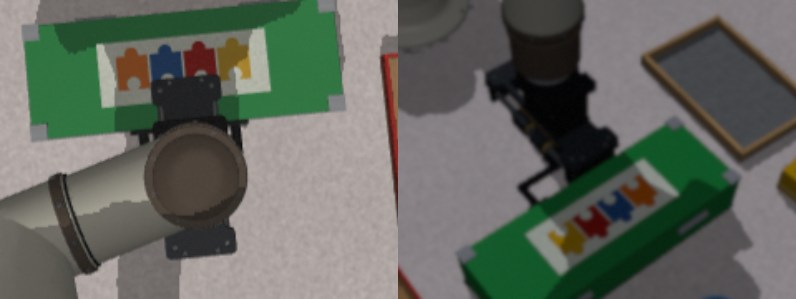

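play_rows(commands="0.02 0 0.3 0 0 0;0.03 0 0.3 0 0 0;0 0 0 0 0 0;0 0 0 0 0 0")

```text
time_s: 4.3
tcp_pos: [0.4679, 0.0029, 0.06]
ee_rot: [[0.07, -0.998, 0.001], [-0.998, -0.07, 0.001], [-0.0, -0.001, -1.0]]
wrist_force: [0.4, 0.2, 0.2]
gripper_width: 0.004
gripper_force: 0.0
```

Run:
```python
from h import *
p,d=cap('top'); C=cloud('top',d); s=r.sense(); print(s['gripper_width'],s['wrist_force'],s['gripper_force'])
S=C[225:300,215:405].reshape(-1,3); S=S[(S[:,2]>.06)&(S[:,2]<.1)]; A=np.c_[S[:,:2],np.ones(len(S))]
print(np.linalg.lstsq(A,S[:,2],rcond=None)[0])
for n in('top','scene'):
    pp,dd=(p,d) if n=='top' else cap('scene'); c=cams.camera_info(n)
    for P in [(.466,.0027,.057),(.462,.057,.057),(.47,-.052,.057)]:
        X=np.array(c['R'])@np.array(P)+c['t']; u=np.array(c['mtx'])@X; print(n,P,u[:2]/u[2])
q=load('scene')[0]; cv2.imwrite('pics/a2.png',cv2.resize(q[120:240,240:360],None,fx=5,fy=5,interpolation=cv2.INTER_CUBIC))
```

```text
0.007270294417911731 [-0.79742387 -0.06951769  0.72900588] 0.0
[0.00282804 0.00018112 0.07377463]
top (0.466, 0.0027, 0.057) [315.6425617  317.77263003]
top (0.462, 0.057, 0.057) [288.1940578  320.53668225]
top (0.47, -0.052, 0.057) [343.2482309  315.00778802]
scene (0.466, 0.0027, 0.057) [293.37748415 200.71245286]
scene (0.462, 0.057, 0.057) [311.92053956 189.36350678]
scene (0.47, -0.052, 0.057) [274.00594493 212.55556365]
```

View pics/a2.png

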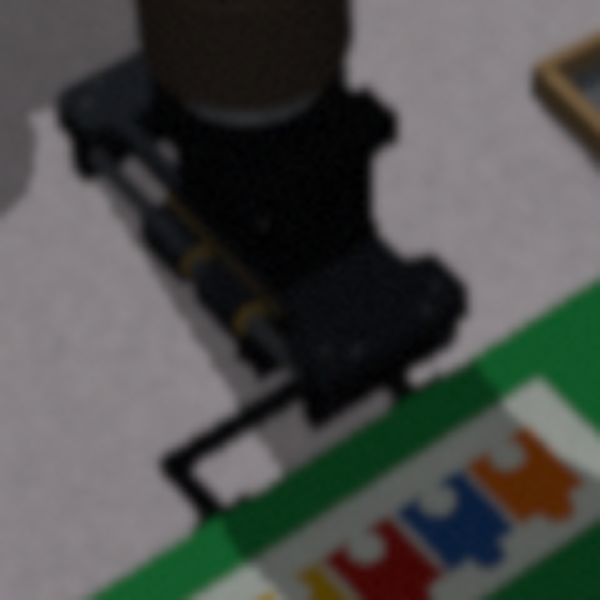

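Run:
```python
from h import *
p,d=load('scene'); C=cloud('scene',d)
for v in range(188,207,3):
    print(v,[tuple(np.round(C[v,u]*1000).astype(int)) for u in range(290,324,4)])
```

```text
188 [(np.int64(471), np.int64(-6), np.int64(116)), (np.int64(521), np.int64(-24), np.int64(182)), (np.int64(543), np.int64(-28), np.int64(208)), (np.int64(546), np.int64(-21), np.int64(206)), (np.int64(552), np.int64(-16), np.int64(209)), (np.int64(555), np.int64(-8), np.int64(207)), (np.int64(559), np.int64(-1), np.int64(206)), (np.int64(563), np.int64(5), np.int64(206)), (np.int64(564), np.int64(14), np.int64(200))]
191 [(np.int64(469), np.int64(-6), np.int64(104)), (np.int64(525), np.int64(-27), np.int64(178)), (np.int64(544), np.int64(-29), np.int64(200)), (np.int64(553), np.int64(-25), np.int64(207)), (np.int64(557), np.int64(-19), np.int64(207)), (np.int64(562), np.int64(-13), np.int64(207)), (np.int64(563), np.int64(-4), np.int64(203)), (np.int64(561), np.int64(7), np.int64(193)), (np.int64(554), np.int64(21), np.int64(175))]
194 [(np.int64(471), np.int64(-7), np.int64(95)), (np.int64(479), np.int64(-2), np.int64(100)), (np.int64(537), np.int64(-25), np.int64(180)), (np.int64(558), np.int64(-29), np.int64(206)), (np.int64(563), np.int64(-23), np.int64(206)), (np.int64(564), np
[... 1114 characters left out ...]
29), np.int64(-1)), (np.int64(555), np.int64(-28), np.int64(172)), (np.int64(557), np.int64(-19), np.int64(168)), (np.int64(456), np.int64(55), np.int64(-2)), (np.int64(463), np.int64(63), np.int64(-1)), (np.int64(513), np.int64(40), np.int64(74)), (np.int64(519), np.int64(47), np.int64(74))]
206 [(np.int64(473), np.int64(-11), np.int64(55)), (np.int64(444), np.int64(16), np.int64(1)), (np.int64(447), np.int64(26), np.int64(-4)), (np.int64(455), np.int64(32), np.int64(2)), (np.int64(460), np.int64(40), np.int64(1)), (np.int64(466), np.int64(48), np.int64(1)), (np.int64(516), np.int64(27), np.int64(75)), (np.int64(520), np.int64(35), np.int64(74)), (np.int64(526), np.int64(42), np.int64(76))]
```

Run:
```python
from h import *
p,d=load('scene'); C=cloud('scene',d)
for v in range(184,206,1):
    print(v,[tuple(int(k) for k in np.round(C[v,u]*1000)) for u in range(280,298,3)])
```

```text
184 [(367, 22, 3), (492, -34, 171), (504, -33, 183), (505, -27, 180), (509, -22, 180), (497, -8, 158)]
185 [(369, 21, 1), (371, 29, -2), (504, -33, 180), (506, -27, 178), (514, -25, 184), (483, 0, 135)]
186 [(373, 19, 3), (376, 26, 1), (503, -33, 176), (506, -27, 174), (514, -25, 181), (483, 0, 132)]
187 [(374, 18, 0), (380, 24, 2), (504, -33, 173), (504, -26, 168), (516, -26, 182), (519, -21, 180)]
188 [(374, 18, -3), (380, 23, -1), (502, -33, 168), (469, -8, 115), (518, -28, 181), (523, -23, 183)]
189 [(382, 14, 4), (382, 22, -1), (387, 28, -1), (468, -8, 110), (516, -26, 174), (524, -24, 182)]
190 [(382, 13, 0), (385, 20, -2), (390, 26, -1), (469, -8, 108), (480, -7, 119), (525, -25, 180)]
191 [(387, 10, 3), (389, 18, 0), (394, 24, 1), (468, -8, 104), (478, -6, 112), (528, -27, 181)]
192 [(388, 10, 0), (392, 16, 1), (395, 23, -1), (468, -8, 99), (476, -5, 106), (527, -26, 176)]
193 [(390, 8, 1), (395, 14, 1), (398, 21, -1), (465, -7, 92), (480, -7, 108), (478, 2, 100)]
194 [(394, 6, 1), (396, 13, -1), (400, 19, -1), (403, 26, -3), (478, -6, 102), (478, 1, 97)]
195 [(395, 5, -1), (
[... 290 characters left out ...]
 12, 0), (416, 19, 0), (418, 26, -3), (465, 8, 62)]
199 [(406, -2, 0), (410, 5, 0), (416, 10, 3), (418, 18, -1), (463, 1, 61), (468, 6, 64)]
200 [(410, -4, 1), (413, 3, 1), (417, 9, 0), (420, 16, -2), (465, 0, 61), (467, 6, 59)]
201 [(413, -5, 2), (413, 3, -4), (418, 8, -2), (466, -9, 65), (468, -2, 61), (474, 3, 64)]
202 [(412, -6, -3), (418, 0, -1), (422, 6, -1), (469, -10, 65), (470, -3, 61), (473, 3, 60)]
203 [(415, -7, -2), (421, -2, 0), (466, -17, 63), (471, -12, 65), (472, -4, 60), (436, 23, -1)]
204 [(419, -9, 0), (420, -2, -4), (469, -19, 63), (472, -13, 62), (473, -6, 59), (440, 21, 0)]
205 [(422, -11, 1), (467, -26, 62), (470, -20, 62), (470, -12, 56), (439, 13, 1), (442, 20, -1)]
```

Against the depth image, the fingertips sit about 33 mm higher than the TCP reading, so they closed above the bar. I'll reopen them, go lower in small steps and recheck.

play_rows(commands="-0.05 0 0 0 0 0;0 0 0 0 0 0;0 0 0 0 0 0;0 0 0 0 0 0;0 0 -0.6 0 0 0;0 0 -0.6 0 0 0;0 0 -0.3 0 0 0;0 0 0 0 0 0", grip=42)

```text
time_s: 5.2
tcp_pos: [0.4651, 0.0024, 0.0134]
ee_rot: [[0.07, -0.998, -0.003], [-0.998, -0.07, -0.001], [0.001, 0.003, -1.0]]
wrist_force: [0.4, -0.5, 0.6]
gripper_width: 0.476
gripper_force: 0.0
```

Run:
```python
from h import *
p,d=cap('scene'); C=cloud('scene',d); s=r.sense(); print(s['tcp_pos'],s['joints'],s['gripper_width'],s['wrist_force'])
S=C[140:215,260:330].reshape(-1,3)
for dx in range(-50,60,6):
    m=(abs(S[:,0]-s['tcp_pos'][0]-dx/1000)<.003)&(abs(S[:,1]-.003)<.02)&(S[:,2]>.02)
    if m.any(): print(dx,m.sum(),np.round(np.percentile(S[m,2],[0,10,50,100])*1000))
```

```text
[0.46594859 0.00264643 0.01419338] [ 2.03888083e+01  1.93266314e+01 -3.41432561e+01  1.43138357e-02
 -3.65945396e+01 -1.63786539e+01] 0.47875643503545695 [-0.26679174 -0.53237898  0.81014542]
-50 2 [140. 140. 141. 141.]
-44 2 [142. 142. 142. 142.]
-38 1 [101. 101. 101. 101.]
-32 2 [ 98.  98. 100. 103.]
-26 29 [ 47.  57.  99. 123.]
-20 25 [ 51.  61.  82. 100.]
-2 3 [59. 60. 62. 63.]
4 6 [54. 56. 61. 62.]
10 3 [58. 59. 60. 61.]
22 3 [225. 225. 226. 228.]
28 69 [ 48.  58. 220. 235.]
34 131 [ 57. 218. 227. 288.]
40 317 [172. 219. 264. 297.]
46 96 [ 74. 172. 216. 221.]
52 316 [ 74. 161. 188. 220.]
58 46 [140. 158. 160. 162.]
```

play_rows(commands="0 0 -0.25 0 0 0;0 0 0 0 0 0")

```text
time_s: 5.45
tcp_pos: [0.4659, 0.0027, 0.0067]
ee_rot: [[0.07, -0.998, -0.0], [-0.998, -0.07, -0.0], [-0.0, 0.0, -1.0]]
wrist_force: [-0.7, 0.3, 0.2]
gripper_width: 0.481
gripper_force: 0.0
```

play_rows(commands="0 0 0 0 0 0;0 0 0 0 0 0;0 0 0 0 0 0;0 0 0 0 0 0;0 0 0 0 0 0;0 0 0 0 0 0;0 0 0 0 0 0", grip=0)

```text
time_s: 6.15
tcp_pos: [0.4657, 0.0027, 0.007]
ee_rot: [[0.07, -0.998, -0.001], [-0.998, -0.07, -0.0], [0.0, 0.001, -1.0]]
wrist_force: [-1.0, 0.8, 2.9]
gripper_width: 0.128
gripper_force: 30.0
```

play_rows(commands="0.07 0 0.58 0 0 0;0.12 0.01 0.57 0 0 0;0.18 0.01 0.56 0 0 0;0.23 0.02 0.54 0 0 0;0.28 0.02 0.51 0 0 0;0.33 0.02 0.48 0 0 0;0.38 0.03 0.45 0 0 0;0.42 0.03 0.41 0 0 0")

```text
time_s: 6.95
tcp_pos: [0.5203, 0.0066, 0.1294]
ee_rot: [[0.069, -0.998, -0.014], [-0.998, -0.069, -0.001], [0.0, 0.014, -1.0]]
wrist_force: [-13.0, 5.6, 8.6]
gripper_width: 0.127
gripper_force: 30.0
```

play_rows(commands="0.46 0.03 0.37 0 0 0;0.49 0.04 0.32 0 0 0;0.52 0.04 0.27 0 0 0;0.54 0.04 0.22 0 0 0;0.56 0.04 0.17 0 0 0;0.57 0.04 0.11 0 0 0;0.58 0.04 0.05 0 0 0")

```text
time_s: 7.65
tcp_pos: [0.6379, 0.015, 0.1755]
ee_rot: [[0.07, -0.998, -0.001], [-0.998, -0.07, -0.0], [0.0, 0.001, -1.0]]
wrist_force: [-1.9, 0.1, 0.1]
gripper_width: 0.125
gripper_force: 30.0
```

play_rows(commands="0.58 0.04 0 0 0 0;0.58 0.04 -0.06 0 0 0;0.57 0.04 -0.12 0 0 0;0.56 0.04 -0.17 0 0 0;0.45 0.03 -0.19 0 0 0;0 0 0 0 0 0")

```text
time_s: 8.25
tcp_pos: [0.7217, 0.0209, 0.1575]
ee_rot: [[0.07, -0.998, 0.0], [-0.998, -0.07, -0.0], [0.0, -0.0, -1.0]]
wrist_force: [1.6, -0.2, 0.4]
gripper_width: 0.124
gripper_force: 30.0
```

play_rows(commands="0 0 0 0 0 0;0 0 0 0 0 0;0 0 0 0 0 0;0 0 0 0 0 0;0 0 0 0 0 0;0 0 0 0 0 0;0 0 0.8 0 0 0;0 0 1 0 0 0;0 0 1 0 0 0;0 0 1 0 0 0", grip=50)

```text
time_s: 9.25
tcp_pos: [0.72, 0.0207, 0.2744]
ee_rot: [[0.07, -0.998, -0.0], [-0.998, -0.07, -0.0], [0.0, 0.0, -1.0]]
wrist_force: [0.1, 0.5, 0.3]
gripper_width: 0.577
gripper_force: 0.0
```

Run:
```python
from h import *
p,d=cap('top','t1.png'); cap('scene'); s=r.sense(); print(s['time_s'],s['tcp_pos'],s['joints'])
```

```text
9.35 [0.72234804 0.02053031 0.27942729] [ 14.46508317  29.74852706  25.47404804   0.12768191 -85.11573299
 -10.4538509 ]
```

View pics/t1.png

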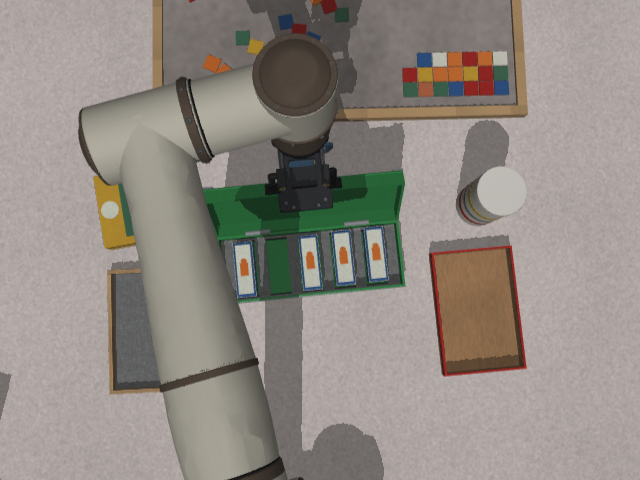

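The lid is open at its stop. I can see tins at pixels (244,270), (311,262), (344,258) and (376,254), and the second well from the left is empty.

```bash
cat > tins.py <<'E'
from h import *
import sys
def tins(new=True):
    p,d=cap('top') if new else load('top'); C=cloud('top',d)
    hsv=cv2.cvtColor(p,cv2.COLOR_BGR2HSV)
    m=(C[...,2]>.046)&(C[...,2]<.061)&(C[...,0]>.3)&(C[...,0]<.72)&~((hsv[...,0]>35)&(hsv[...,0]<85)&(hsv[...,1]>90))
    m=cv2.morphologyEx(m.astype(np.uint8),cv2.MORPH_OPEN,np.ones((3,3)))
    n,l,st,_=cv2.connectedComponentsWithStats(m)
    for i in range(1,n):
        if st[i,4]<150: continue
        q=C[l==i]; print(st[i],np.round(np.median(q[:,2])*1000),cv2.minAreaRect((q[:,:2]*1000).astype(np.float32)))
if __name__=='__main__': tins(len(sys.argv)<2)
E
python3 tins.py 0
```

```text
[ 364  226   24   56 1054] 53.0 ((590.3125, -120.85653686523438), (110.3737564086914, 39.296810150146484), 4.079074859619141)
[ 331  230   25   56 1058] 53.0 ((584.685302734375, -55.2974853515625), (110.50228881835938, 38.63976287841797), 4.191575527191162)
[ 298  235   24   56 1052] 53.0 ((576.4766845703125, 11.327736854553223), (110.72252655029297, 38.489566802978516), 4.224608421325684)
[ 233  242   24   56 1071] 53.0 ((565.9188842773438, 143.147216796875), (110.62799835205078, 39.165042877197266), 4.088322162628174)
```

play_rows(commands="-0.442 -0.03 0 0 0 0.952;-0.442 -0.03 0 0 0 0.952;-0.442 -0.03 0 0 0 0.952;-0.442 -0.03 0 0 0 0.952;-0.442 -0.03 0 0 0 0.952;-0.442 -0.03 0 0 0 0.952;-0.442 -0.03 -0.5 0 0 0.952;-0.442 -0.03 -0.7 0 0 0.952;-0.442 -0.03 -0.9 0 0 0.952;-0.442 -0.03 -0.9 0 0 0.952;-0.442 -0.03 -0.9 0 0 0.952;0 0 -0.9 0 0 0;0 0 -0.9 0 0 0;0 0 -0.9 0 0 0;0 0 0 0 0 0;0 0 0 0 0 0", grip=52)

```text
time_s: 10.95
tcp_pos: [0.5745, 0.0107, 0.0753]
ee_rot: [[0.998, 0.07, -0.0], [0.07, -0.998, -0.001], [-0.0, 0.001, -1.0]]
wrist_force: [-0.9, -0.4, 0.5]
gripper_width: 0.593
gripper_force: 0.0
```

```bash
cat > f.py <<'E'
from h import *
a=[]
for i in range(8):
    cams.capture('top'); s=r.sense(); a.append(np.r_[s['wrist_force'],s['effort'][1:3]])
print(s['time_s'],np.round(s['tcp_pos'],4),s['gripper_width']*87,s['gripper_force'],'F',np.round(np.mean(a,0),2),np.round(np.std(a,0),2))
E
python3 f.py
python3 - <<'E'
from h import *
s=r.sense(); print(s['ee_rot'].round(3),s['joints'].round(1)); cap('scene')
p,d=cap('scene','s2.png'); C=cloud('scene',d)
t=s['tcp_pos']; S=C.reshape(-1,3); yy=S@[-.073,.9973,0]-t@[-.073,.9973,0]; xx=S@[.9973,.073,0]-t@[.9973,.073,0]
for a in range(-60,64,5):
    m=(abs(yy*1000-a)<2.5)&(abs(xx)<.02)&(S[:,2]>.056)&(S[:,2]<.4)
    if m.any(): print(a,m.sum(),np.round(np.percentile(S[m,2],[0,10])*1000))
E
```

```text
11.35 [0.5747 0.011  0.0758] 51.939062800859986 0.0 F [ -0.12   0.13  -0.13 -36.74  15.7 ] [0.43 0.55 0.58 0.37 0.23]
[[ 0.998  0.07   0.001]
 [ 0.07  -0.998  0.   ]
 [ 0.001 -0.    -1.   ]] [ 17.2  23.2 -15.5   0.  -51.3  76.8]
-60 15 [ 57. 204.]
-55 42 [ 56. 201.]
-50 45 [ 56. 202.]
-45 141 [201. 204.]
-40 450 [201. 286.]
-35 206 [108. 124.]
-30 53 [107. 143.]
-25 70 [112. 211.]
-20 52 [206. 221.]
-15 113 [ 56. 217.]
-10 14 [ 56. 209.]
-5 2 [56. 57.]
0 3 [56. 56.]
5 4 [56. 56.]
10 1 [57. 57.]
15 1 [56. 56.]
25 63 [108. 113.]
30 53 [111. 120.]
35 15 [113. 119.]
40 10 [148. 264.]
45 10 [279. 279.]
50 5 [279. 279.]
55 3 [223. 223.]
60 8 [221. 222.]
```

play_rows(commands="0.06 0.01 -0.8 0 0 0;0 0 -0.8 0 0 0;0 0 -0.7 0 0 0;0 0 -0.36 0 0 0;0 0 0 0 0 0")

```text
time_s: 11.95
tcp_pos: [0.575, 0.0108, -0.0062]
ee_rot: [[0.998, 0.07, -0.003], [0.07, -0.998, -0.001], [-0.003, 0.001, -1.0]]
wrist_force: [1.2, -0.1, -0.1]
gripper_width: 0.601
gripper_force: 0.0
```

play_rows(commands="0 0 0 0 0 0;0 0 0 0 0 0;0 0 0 0 0 0;0 0 0 0 0 0", grip=0)

```text
time_s: 12.35
tcp_pos: [0.5771, 0.0113, -0.0035]
ee_rot: [[0.998, 0.07, 0.002], [0.07, -0.998, 0.0], [0.002, -0.0, -1.0]]
wrist_force: [-0.4, -0.1, 2.6]
gripper_width: 0.435
gripper_force: 30.0
```

play_rows(commands="0 0 0.4 0 0 0;0 0 0.8 0 0 0;0 0 1 0 0 0;0 0 1 0 0 0;0 0 0.5 0 0 0;0 0 0 0 0 0;0 0 0 0 0 0;0 0 0 0 0 0;0 0 0 0 0 0;0 0 0 0 0 0")

```text
time_s: 13.35
tcp_pos: [0.5755, 0.011, 0.1051]
ee_rot: [[0.998, 0.07, -0.002], [0.07, -0.998, -0.001], [-0.002, 0.0, -1.0]]
wrist_force: [-0.3, 1.0, -3.6]
gripper_width: 0.433
gripper_force: 30.0
```

```bash
python3 f.py
```

```text
13.75 [0.5761 0.0112 0.1063] 37.55530706591197 29.99886015895754 F [  0.11   0.22  -3.16 -37.94  17.61] [0.61 0.4  0.67 0.03 0.02]
```

Tin 1 weighs about 3.0 N, so it is full and goes in the tray.

play_rows(commands="-0.1 0.5 0 0 0 0;-0.172 0.93 0 0 0 0;-0.172 0.93 0 0 0 0;-0.172 0.93 0 0 0 0;-0.172 0.93 0 0 0 0;-0.172 0.93 0 0 0 0;-0.172 0.93 0 0 0 0;-0.172 0.93 0 0 0 0;-0.172 0.93 0 0 0 0;-0.172 0.93 0 0 0 0;-0.172 0.93 0 0 0 0;-0.172 0.93 0 0 0 0;-0.172 0.93 0 0 0 0;-0.07 0.54 0 0 0 0;0 0 0 0 0 0;0 0 0 0 0 0")

```text
time_s: 15.35
tcp_pos: [0.5086, 0.3769, 0.1059]
ee_rot: [[0.998, 0.07, -0.001], [0.07, -0.998, -0.001], [-0.001, 0.001, -1.0]]
wrist_force: [0.2, -0.1, -2.0]
gripper_width: 0.435
gripper_force: 30.0
```

play_rows(commands="0 0 -0.8 0 0 0;0 0 -0.9 0 0 0;0 0 -0.9 0 0 0;0 0 -0.6 0 0 0;0 0 -0.3 0 0 0;0 0 -0.14 0 0 0;0 0 0 0 0 0;0 0 0 0 0 0")

```text
time_s: 16.15
tcp_pos: [0.51, 0.3776, -0.0018]
ee_rot: [[0.998, 0.07, 0.002], [0.07, -0.998, 0.002], [0.002, -0.002, -1.0]]
wrist_force: [-0.2, -0.6, -2.9]
gripper_width: 0.435
gripper_force: 30.0
```

play_rows(commands="0 0 -0.03 0 0 0;0 0 0 0 0 0;0 0 0 0 0 0;0 0 0.6 0 0 0;0 0 0.9 0 0 0;0 0 0.9 0 0 0;0 0 0 0 0 0;0.237 -0.975 0.2 0 0 0;0.237 -0.975 0 0 0 0;0.237 -0.975 0 0 0 0;0.237 -0.975 0 0 0 0;0.237 -0.975 0 0 0 0;0.237 -0.975 0 0 0 0;0.237 -0.975 0 0 0 0;0.237 -0.975 0 0 0 0;0 0 0 0 0 0;0 0 0 0 0 0", grip=52)

```text
time_s: 17.85
tcp_pos: [0.566, 0.1427, 0.074]
ee_rot: [[0.998, 0.069, -0.0], [0.069, -0.998, 0.0], [0.0, -0.0, -1.0]]
wrist_force: [-0.0, 0.1, 0.2]
gripper_width: 0.603
gripper_force: 0.0
```

```bash
python3 tins.py
python3 - <<'E'
from h import *
p,d=load('top'); cv2.imwrite('pics/t3.png',p); s=r.sense(); print(s['tcp_pos'])
E
```

```text
[ 364  226   24   56 1061] 53.0 ((590.3746337890625, -120.72168731689453), (110.55128479003906, 38.93292236328125), 4.080379009246826)
[ 331  230   25   56 1056] 53.0 ((584.874267578125, -55.19501495361328), (110.81262969970703, 38.854095458984375), 4.040116310119629)
[236 283  21  15 267] 53.0 ((524.7285766601562, 140.1534881591797), (28.092857360839844, 38.93092346191406), 4.531723499298096)
[0.56600711 0.14339053 0.07406056]
```

View pics/t3.png

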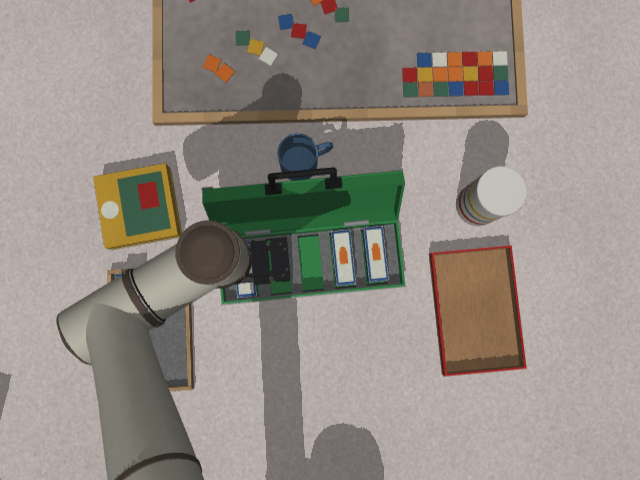

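The lid stays open by itself, and the left-well tin is still in place with its near end at (244,290). Grasping it now.

play_rows(commands="0 0 -0.8 0 0 0;0 0 -0.8 0 0 0;0 0 -0.7 0 0 0;0 0 -0.3 0 0 0;0 0 0 0 0 0")

```text
time_s: 18.4
tcp_pos: [0.565, 0.1436, -0.0051]
ee_rot: [[0.997, 0.071, -0.002], [0.071, -0.997, -0.001], [-0.003, 0.001, -1.0]]
wrist_force: [0.8, -0.4, -0.1]
gripper_width: 0.597
gripper_force: 0.0
```

play_rows(commands="0 0 0 0 0 0;0 0 0 0 0 0;0 0 0 0 0 0;0 0 0 0 0 0", grip=0)

```text
time_s: 18.8
tcp_pos: [0.5667, 0.1435, -0.0026]
ee_rot: [[0.998, 0.07, 0.002], [0.07, -0.998, 0.001], [0.002, -0.001, -1.0]]
wrist_force: [-0.4, 0.4, 2.8]
gripper_width: 0.431
gripper_force: 30.0
```

play_rows(commands="0 0 0.4 0 0 0;0 0 0.8 0 0 0;0 0 1 0 0 0;0 0 1 0 0 0;0 0 0.5 0 0 0;0 0 0 0 0 0;0 0 0 0 0 0;0 0 0 0 0 0;0 0 0 0 0 0;0 0 0 0 0 0")

```text
time_s: 19.8
tcp_pos: [0.5654, 0.1429, 0.106]
ee_rot: [[0.998, 0.07, -0.002], [0.07, -0.998, -0.001], [-0.002, 0.001, -1.0]]
wrist_force: [0.2, 0.1, -4.0]
gripper_width: 0.438
gripper_force: 30.0
```

```bash
python3 f.py
```

```text
20.2 [0.566  0.1432 0.1071] 37.824943555872444 29.999698167666793 F [ -0.12   0.34  -4.12 -39.11  18.02] [0.43 0.54 0.44 0.02 0.03]
```

Tin 2 weighs about 4 N, so it is full as well. It goes in the near-right slot of the tray.

play_rows(commands="-0.4 0.38 0 0 0 0;-0.83 0.78 0 0 0 0;-0.83 0.78 0 0 0 0;-0.83 0.78 0 0 0 0;-0.83 0.78 0 0 0 0;-0.83 0.78 0 0 0 0;-0.83 0.78 0 0 0 0;-0.45 0.41 0 0 0 0;0 0 0 0 0 0;0 0 0 0 0 0")

```text
time_s: 21.2
tcp_pos: [0.3905, 0.3076, 0.1074]
ee_rot: [[0.997, 0.071, 0.0], [0.071, -0.997, 0.0], [0.0, -0.0, -1.0]]
wrist_force: [0.6, -0.0, -4.5]
gripper_width: 0.436
gripper_force: 30.0
```

play_rows(commands="0 0 -0.8 0 0 0;0 0 -0.9 0 0 0;0 0 -0.9 0 0 0;0 0 -0.6 0 0 0;0 0 -0.3 0 0 0;0 0 -0.14 0 0 0;0 0 0 0 0 0;0 0 0 0 0 0")

```text
time_s: 22.0
tcp_pos: [0.3919, 0.3079, -0.0012]
ee_rot: [[0.998, 0.07, 0.002], [0.07, -0.998, 0.002], [0.002, -0.002, -1.0]]
wrist_force: [0.8, 0.5, -3.5]
gripper_width: 0.437
gripper_force: 30.0
```

play_rows(commands="0 0 -0.05 0 0 0;0 0 0 0 0 0;0 0 0 0 0 0;0 0 0.7 0 0 0;0 0 0.9 0 0 0;0 0 0.9 0 0 0;0 0 0 0 0 0;0.495 -0.93 0.15 0 0 0;0.495 -0.93 0 0 0 0;0.495 -0.93 0 0 0 0;0.495 -0.93 0 0 0 0;0.495 -0.93 0 0 0 0;0.495 -0.93 0 0 0 0;0.495 -0.93 0 0 0 0;0.495 -0.93 0 0 0 0;0.495 -0.93 0 0 0 0;0.495 -0.93 0 0 0 0;0.495 -0.93 0 0 0 0;0.495 -0.93 0 0 0 0;0.49 -0.93 0 0 0 0", grip=52)

```text
time_s: 24.0
tcp_pos: [0.5842, -0.0567, 0.0754]
ee_rot: [[0.998, 0.07, -0.001], [0.07, -0.998, -0.0], [-0.001, -0.0, -1.0]]
wrist_force: [0.2, -0.0, 0.3]
gripper_width: 0.599
gripper_force: 0.0
```

```bash
python3 tins.py
python3 - <<'E'
from h import *
p,d=load('top'); cv2.imwrite('pics/t4.png',p); s=r.sense(); print(s['tcp_pos'])
E
```

```text
[369 269  19  13 201] 53.0 ((546.3519287109375, -124.34304809570312), (22.475793838500977, 38.42591094970703), 6.789806842803955)
[336 271  20  15 256] 53.0 ((543.2057495117188, -58.713661193847656), (27.786863327026367, 38.04621124267578), 0.12963764369487762)
[ 115  273   24   57 1131] 54.0 ((509.1749572753906, 377.72216796875), (110.42265319824219, 41.262779235839844), 4.1735429763793945)
[ 150  332   24   58 1145] 54.0 ((391.02728271484375, 308.008056640625), (110.74223327636719, 40.0843505859375), 4.358543872833252)
[ 0.58636483 -0.05987848  0.07531139]
```

View pics/t4.png

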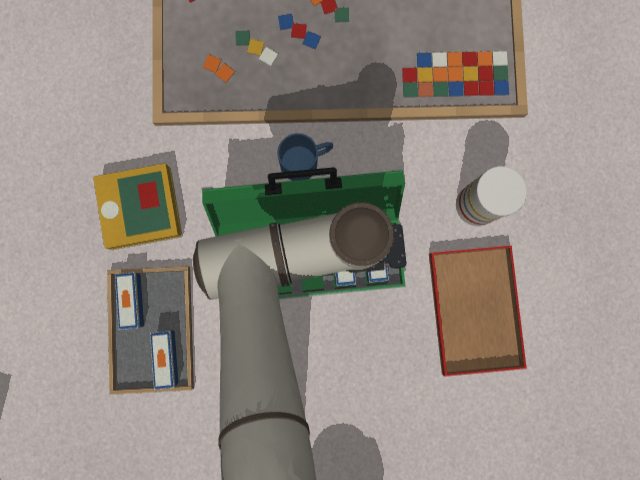

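Two tins lie in the tray at (125,300) and (162,360). Letting the arm settle before I descend.

play_rows(commands="0 0 -0.5 0 0 0;0 0 0 0 0 0;0 0 0 0 0 0;0 0 0 0 0 0")

```text
time_s: 24.45
tcp_pos: [0.5842, -0.055, 0.0614]
ee_rot: [[0.997, 0.071, 0.001], [0.071, -0.997, -0.0], [0.001, 0.0, -1.0]]
wrist_force: [0.2, 0.6, 0.2]
gripper_width: 0.599
gripper_force: 0.0
```

play_rows(commands="0 0 -0.8 0 0 0;0 0 -0.8 0 0 0;0 0 -0.4 0 0 0;0 0 -0.2 0 0 0;0 0 0 0 0 0")

```text
time_s: 24.95
tcp_pos: [0.584, -0.0553, -0.0052]
ee_rot: [[0.998, 0.07, -0.0], [0.07, -0.998, -0.0], [-0.001, 0.0, -1.0]]
wrist_force: [-0.1, -0.2, 0.0]
gripper_width: 0.594
gripper_force: 0.0
```

play_rows(commands="0 0 0 0 0 0;0 0 0 0 0 0;0 0 0 0 0 0;0 0 0 0 0 0", grip=0)

```text
time_s: 25.35
tcp_pos: [0.5847, -0.0554, -0.004]
ee_rot: [[0.998, 0.07, 0.002], [0.07, -0.998, 0.0], [0.002, 0.0, -1.0]]
wrist_force: [-0.9, 1.5, 3.2]
gripper_width: 0.436
gripper_force: 30.0
```

play_rows(commands="0 0 0.4 0 0 0;0 0 0.8 0 0 0;0 0 1 0 0 0;0 0 1 0 0 0;0 0 0.5 0 0 0;0 0 0 0 0 0;0 0 0 0 0 0;0 0 0 0 0 0;0 0 0 0 0 0;0 0 0 0 0 0")

```text
time_s: 26.35
tcp_pos: [0.5834, -0.0555, 0.1049]
ee_rot: [[0.998, 0.07, -0.002], [0.07, -0.998, -0.0], [-0.002, 0.0, -1.0]]
wrist_force: [-0.2, -0.3, -1.2]
gripper_width: 0.436
gripper_force: 30.0
```

```bash
python3 f.py
```

```text
26.75 [ 0.584  -0.0554  0.1059] 37.500069975776555 29.99967644456774 F [  0.2   -0.13  -0.72 -37.78  17.02] [0.39 0.67 0.43 0.03 0.02]
```

Tin 3 weighs about 0.7 N, so it is empty and goes in the carton.

play_rows(commands="-0.1 -0.5 0 0 0 0;-0.18 -0.93 0 0 0 0;-0.18 -0.93 0 0 0 0;-0.18 -0.93 0 0 0 0;-0.18 -0.93 0 0 0 0;-0.18 -0.93 0 0 0 0;-0.18 -0.93 0 0 0 0;-0.18 -0.93 0 0 0 0;-0.18 -0.93 0 0 0 0;-0.18 -0.93 0 0 0 0;-0.0 -0.06 0 0 0 0;0 0 0 0 0 0;0 0 0 0 0 0")

```text
time_s: 28.05
tcp_pos: [0.5321, -0.3231, 0.1059]
ee_rot: [[0.998, 0.07, -0.0], [0.07, -0.998, 0.0], [-0.0, -0.0, -1.0]]
wrist_force: [0.4, 0.0, -0.8]
gripper_width: 0.43
gripper_force: 30.0
```

play_rows(commands="0 0 -0.8 0 0 0;0 0 -0.9 0 0 0;0 0 -0.9 0 0 0;0 0 -0.6 0 0 0;0 0 -0.3 0 0 0;0 0 -0.14 0 0 0;0 0 0 0 0 0;0 0 0 0 0 0")

```text
time_s: 28.85
tcp_pos: [0.5333, -0.3235, -0.0021]
ee_rot: [[0.998, 0.071, 0.002], [0.071, -0.998, -0.001], [0.002, 0.001, -1.0]]
wrist_force: [0.5, 0.1, -1.9]
gripper_width: 0.437
gripper_force: 30.0
```

play_rows(commands="0 0 -0.05 0 0 0;0 0 0 0 0 0;0 0 0 0 0 0;0 0 0.7 0 0 0;0 0 0.9 0 0 0;0 0 0.7 0 0 0;0 0 0 0 0 0;0.242 0.844 0 0 0 0;0.242 0.844 0 0 0 0;0.242 0.844 0 0 0 0;0.242 0.844 0 0 0 0;0.242 0.844 0 0 0 0;0.242 0.844 0 0 0 0;0.242 0.844 0 0 0 0;0.242 0.844 0 0 0 0;0 0 0 0 0 0;0 0 0 0 0 0;0 0 0 0 0 0", grip=52)

```text
time_s: 30.65
tcp_pos: [0.5899, -0.1213, 0.0637]
ee_rot: [[0.998, 0.069, -0.001], [0.069, -0.998, 0.0], [-0.001, -0.0, -1.0]]
wrist_force: [-0.2, -0.5, 0.1]
gripper_width: 0.598
gripper_force: 0.0
```

```bash
python3 tins.py
```

```text
[ 465  252   25   56 1070] 52.0 ((533.8072509765625, -323.35687255859375), (110.31732940673828, 40.408729553222656), 3.940603017807007)
[369 267  19  15 253] 53.0 ((549.5099487304688, -124.02880859375), (36.76643753051758, 28.095483779907227), 88.82146453857422)
[ 115  273   23   57 1129] 54.0 ((509.401611328125, 377.99407958984375), (110.84667205810547, 41.226036071777344), 3.91147518157959)
[ 150  332   24   58 1157] 54.0 ((390.92364501953125, 308.3558349609375), (111.05155181884766, 40.68609619140625), 4.37161111831665)
```

play_rows(commands="0 0 -0.8 0 0 0;0 0 -0.8 0 0 0;0 0 -0.45 0 0 0;0 0 -0.2 0 0 0;0 0 0 0 0 0")

```text
time_s: 31.2
tcp_pos: [0.59, -0.1213, -0.0039]
ee_rot: [[0.998, 0.069, -0.001], [0.069, -0.998, -0.0], [-0.001, 0.0, -1.0]]
wrist_force: [-0.2, -0.2, -0.6]
gripper_width: 0.596
gripper_force: 0.0
```

play_rows(commands="0 0 0 0 0 0;0 0 0 0 0 0;0 0 0 0 0 0;0 0 0 0 0 0", grip=0)

```text
time_s: 31.6
tcp_pos: [0.5912, -0.1208, -0.0022]
ee_rot: [[0.998, 0.07, 0.002], [0.07, -0.998, -0.0], [0.002, 0.0, -1.0]]
wrist_force: [-0.4, 0.5, 3.8]
gripper_width: 0.434
gripper_force: 30.0
```

play_rows(commands="0 0 0.4 0 0 0;0 0 0.8 0 0 0;0 0 1 0 0 0;0 0 1 0 0 0;0 0 0.5 0 0 0;0 0 0 0 0 0;0 0 0 0 0 0;0 0 0 0 0 0;0 0 0 0 0 0;0 0 0 0 0 0")

```text
time_s: 32.6
tcp_pos: [0.5898, -0.1208, 0.1066]
ee_rot: [[0.998, 0.07, -0.002], [0.07, -0.998, -0.0], [-0.002, -0.0, -1.0]]
wrist_force: [-0.3, -0.1, -4.7]
gripper_width: 0.434
gripper_force: 30.0
```

```bash
python3 f.py
```

```text
33.0 [ 0.5905 -0.1208  0.1078] 37.72929332801597 29.99814212322235 F [ -0.29   0.19  -3.41 -40.64  18.14] [0.44 0.61 0.47 0.02 0.02]
```

Tin 4 weighs about 3.4 N, so it is full and goes in the tray's far-right slot.

play_rows(commands="-0.1 0.5 0 0 0 0;-0.17 0.93 0 0 0 0;-0.17 0.93 0 0 0 0;-0.17 0.93 0 0 0 0;-0.17 0.93 0 0 0 0;-0.17 0.93 0 0 0 0;-0.17 0.93 0 0 0 0;-0.17 0.93 0 0 0 0;-0.17 0.93 0 0 0 0;-0.17 0.93 0 0 0 0;-0.17 0.93 0 0 0 0;-0.17 0.93 0 0 0 0;-0.17 0.93 0 0 0 0;-0.17 0.93 0 0 0 0;-0.17 0.93 0 0 0 0;-0.14 0.75 0 0 0 0;0 0 0 0 0 0;0 0 0 0 0 0")

```text
time_s: 34.8
tcp_pos: [0.5111, 0.3079, 0.1076]
ee_rot: [[0.997, 0.071, -0.001], [0.071, -0.997, -0.0], [-0.001, 0.0, -1.0]]
wrist_force: [0.1, -0.1, -2.8]
gripper_width: 0.434
gripper_force: 30.0
```

```bash
python3 tins.py
python3 - <<'E'
from h import *
s=r.sense(); print(s['tcp_pos'],s['gripper_width']*87,s['wrist_force'])
p,d=cap('scene'); C=cloud('scene',d); S=C.reshape(-1,3); t=s['tcp_pos']
m=(abs(S[:,0]-t[0])<.07)&(abs(S[:,1]-t[1])<.03)&(S[:,2]>.08)&(S[:,2]<.17); print(np.round(np.percentile(S[m],[0,2,50,98,100],axis=0)*1000))
E
```

```text
[ 465  252   26   56 1074] 52.0 ((533.7637329101562, -323.15240478515625), (110.29496765136719, 40.146026611328125), 4.050232887268066)
[ 150  332   24   58 1145] 54.0 ((391.20233154296875, 307.6264343261719), (110.64854431152344, 40.36783981323242), 4.595409393310547)
[0.51122576 0.30714124 0.10762335] 37.776354301957774 [ 0.3571499   0.72255867 -2.78471996]
[[457. 278. 114.]
 [474. 279. 118.]
 [542. 292. 153.]
 [568. 329. 166.]
 [569. 336. 169.]]
```

play_rows(commands="0.04 0 -0.8 0 0 0;0 0 -0.9 0 0 0;0 0 -0.9 0 0 0;0 0 -0.6 0 0 0;0 0 -0.3 0 0 0;0 0 -0.14 0 0 0;0 0 0 0 0 0;0 0 0 0 0 0")

```text
time_s: 35.7
tcp_pos: [0.5132, 0.3072, -0.0007]
ee_rot: [[0.998, 0.069, 0.0], [0.069, -0.998, 0.001], [0.001, -0.001, -1.0]]
wrist_force: [-1.3, -0.6, -3.0]
gripper_width: 0.434
gripper_force: 30.0
```

play_rows(commands="0 0 -0.05 0 0 0;0 0 0 0 0 0;0 0 0 0 0 0;0 0 0.7 0 0 0;0 0 0.9 0 0 0;0 0 1 0 0 0;0 0 1 0 0 0;0 0 1 0 0 0;0 0 1 0 0 0;0 0 1 0 0 0;0 0 1 0 0 0;0 0 0 0 0 0", grip=50)

```text
time_s: 36.9
tcp_pos: [0.5157, 0.3091, 0.2311]
ee_rot: [[0.997, 0.071, 0.01], [0.071, -0.997, 0.007], [0.01, -0.006, -1.0]]
wrist_force: [1.1, 0.4, -0.2]
gripper_width: 0.572
gripper_force: 0.0
```

play_rows(commands="0.3 -0.8 0.3 0 0 -0.952;0.6 -0.8 0.3 0 0 -0.952;0.6 -0.8 0.3 0 0 -0.952;0.6 -0.8 0.3 0 0 -0.952;0.6 -0.8 0.2 0 0 -0.952;0.6 -0.8 0 0 0 -0.952;0.6 -0.8 0 0 0 -0.952;0.6 -0.8 0 0 0 -0.952;0.6 -0.8 0 0 0 -0.952;0.6 -0.8 0 0 0 -0.952;0.6 -0.8 0 0 0 -0.952;0.6 -0.74 0 0 0 0;0 0 0 0 0 0;0 0 0 0 0 0;0 0 0 0 0 0")

```text
time_s: 38.4
tcp_pos: [0.7197, 0.0218, 0.267]
ee_rot: [[0.071, -0.997, -0.0], [-0.997, -0.071, 0.0], [-0.0, 0.0, -1.0]]
wrist_force: [-0.1, 0.4, 0.8]
gripper_width: 0.573
gripper_force: 0.0
```

```bash
python3 tins.py
python3 - <<'E'
from h import *
s=r.sense(); print(s['tcp_pos'],s['ee_rot'].round(3))
p,d=load('top'); cv2.imwrite('pics/t5.png',p)
E
```

```text
[ 465  252   26   56 1074] 52.0 ((533.6146240234375, -323.20703125), (110.54485321044922, 40.13237762451172), 4.344335556030273)
[ 115  273   24   57 1133] 54.0 ((509.16986083984375, 377.6736145019531), (110.44879913330078, 39.934749603271484), 3.109694004058838)
[152 355   8  35 177] 54.0 ((368.4335632324219, 319.70355224609375), (67.05670166015625, 13.511885643005371), 4.034149646759033)
[0.71962933 0.02204468 0.26731034] [[ 0.071 -0.997  0.   ]
 [-0.997 -0.071  0.   ]
 [-0.    -0.    -1.   ]]
```

View pics/t5.png

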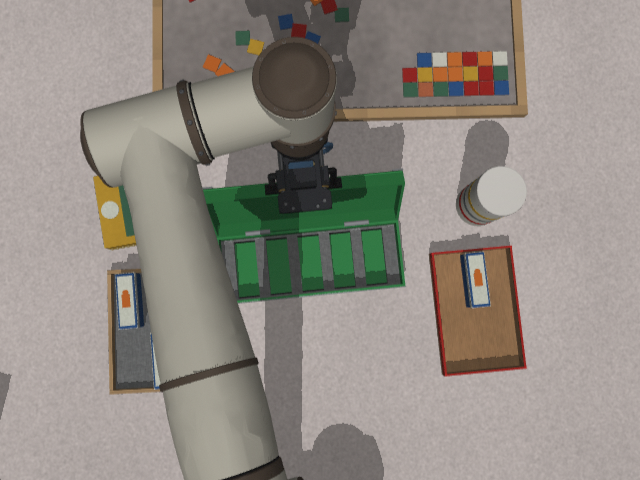

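The case is empty and the carton tin is at (478,278). Now I'll regrasp the bar at its open position.

play_rows(commands="0.05 -0.03 -0.8 0 0 0;0 0 -0.9 0 0 0;0 0 -0.9 0 0 0;0 0 -0.7 0 0 0;0 0 -0.33 0 0 0;0 0 0 0 0 0")

```text
time_s: 39.05
tcp_pos: [0.7205, 0.0209, 0.1569]
ee_rot: [[0.071, -0.997, -0.003], [-0.997, -0.071, -0.0], [0.0, 0.003, -1.0]]
wrist_force: [-0.3, -0.4, 0.3]
gripper_width: 0.57
gripper_force: 0.0
```

play_rows(commands="0 0 0 0 0 0;0 0 0 0 0 0;0 0 0 0 0 0;0 0 0 0 0 0;0 0 0 0 0 0;0 0 0 0 0 0;0 0 0 0 0 0", grip=0)

```text
time_s: 39.75
tcp_pos: [0.7221, 0.0202, 0.1585]
ee_rot: [[0.07, -0.998, 0.001], [-0.998, -0.07, 0.0], [0.0, -0.001, -1.0]]
wrist_force: [1.7, 0.6, 0.5]
gripper_width: 0.129
gripper_force: 30.0
```

Gripped. Running the arc in reverse.

play_rows(commands="-0.5 -0.03 0.21 0 0 0;-0.56 -0.04 0.17 0 0 0;-0.57 -0.04 0.12 0 0 0;-0.58 -0.04 0.06 0 0 0;-0.58 -0.04 0 0 0 0;-0.58 -0.04 -0.05 0 0 0;-0.57 -0.04 -0.11 0 0 0;-0.56 -0.04 -0.17 0 0 0;-0.54 -0.04 -0.22 0 0 0;-0.52 -0.04 -0.27 0 0 0")

```text
time_s: 40.75
tcp_pos: [0.5555, 0.0086, 0.1513]
ee_rot: [[0.07, -0.998, 0.004], [-0.998, -0.07, 0.001], [-0.0, -0.004, -1.0]]
wrist_force: [0.2, 0.1, 1.0]
gripper_width: 0.125
gripper_force: 30.0
```

play_rows(commands="-0.49 -0.04 -0.32 0 0 0;-0.46 -0.03 -0.37 0 0 0;-0.42 -0.03 -0.41 0 0 0;-0.38 -0.03 -0.45 0 0 0;-0.33 -0.02 -0.48 0 0 0;-0.28 -0.02 -0.51 0 0 0;0 0 0 0 0 0")

```text
time_s: 41.45
tcp_pos: [0.4835, 0.0037, 0.0731]
ee_rot: [[0.07, -0.998, -0.0], [-0.998, -0.07, 0.0], [-0.001, 0.0, -1.0]]
wrist_force: [1.2, 2.6, -1.4]
gripper_width: 0.128
gripper_force: 30.0
```

play_rows(commands="-0.23 -0.01 -0.54 0 0 0;-0.18 -0.01 -0.56 0 0 0;-0.12 -0.01 -0.57 0 0 0;-0.06 0 -0.5 0 0 0;0 0 -0.05 0 0 0;0 0 0 0 0 0")

```text
time_s: 42.05
tcp_pos: [0.4659, 0.0025, 0.0077]
ee_rot: [[0.07, -0.998, -0.002], [-0.998, -0.07, -0.0], [0.0, 0.002, -1.0]]
wrist_force: [-2.0, 2.7, 0.0]
gripper_width: 0.123
gripper_force: 30.0
```

play_rows(commands="0 0 0 0 0 0;0 0 0 0 0 0;0 0 0 0 0 0;0 0 0 0 0 0;0 0 0 0 0 0;0 0 0.5 0 0 0;0 0 1 0 0 0;0 0 1 0 0 0;0 0 1 0 0 0;0 0 1 0 0 0;-0.5 0 1 0 0 0;-0.8 0 1 0 0 0;-0.8 0 0 0 0 0;0 0 0 0 0 0;0 0 0 0 0 0", grip=42)

```text
time_s: 43.55
tcp_pos: [0.4031, 0.0025, 0.2028]
ee_rot: [[0.07, -0.998, 0.001], [-0.998, -0.07, 0.0], [-0.0, -0.001, -1.0]]
wrist_force: [0.3, -0.1, 0.1]
gripper_width: 0.48
gripper_force: 0.0
```

```bash
python3 tins.py
python3 - <<'E'
from h import *
p,d=load('top'); C=cloud('top',d); cv2.imwrite('pics/t6.png',p)
S=C[225:290,215:405].reshape(-1,3); S=S[(S[:,2]>.06)&(S[:,2]<.1)]; A=np.c_[S[:,:2],np.ones(len(S))]
print(np.linalg.lstsq(A,S[:,2],rcond=None)[0],np.median(S[:,2]))
E
```

```text
[ 465  252   26   56 1062] 52.0 ((533.5328369140625, -323.06402587890625), (110.54723358154297, 40.80324935913086), 4.456173896789551)
[ 150  270   24   58 1102] 55.0 ((512.0940551757812, 307.3229064941406), (110.21806335449219, 40.934452056884766), 3.9548890590667725)
[ 115  273   24   57 1123] 54.0 ((509.25714111328125, 377.659423828125), (110.57598114013672, 40.049591064453125), 4.0032758712768555)
[ 150  332   24   58 1133] 54.0 ((390.91058349609375, 308.0755615234375), (110.76115417480469, 39.63381576538086), 4.024643421173096)
[-0.00162312  0.00048997  0.07647515] 0.0755039106365404
```

View pics/t6.png

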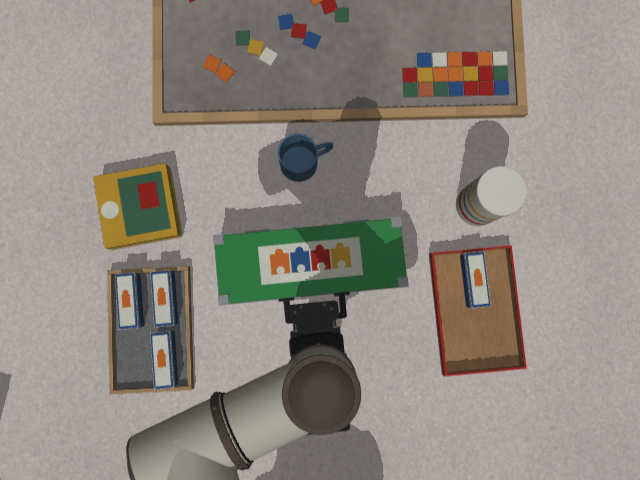

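The lid is shut and flat. The three full tins lie in the tray at (125,300), (162,297) and (162,360), and the empty one is in the carton at (478,278). Nothing else has moved, so I'm handing the job in.

```bash
python3 -c "
from station import r
print(r.finish_job())"
```

```text
the job is handed in; nothing more can be done
None
```

Job handed in at about 44 s: the lid stood open by itself, the three full tins lie flat in the tray and the one empty tin in the carton, the case is shut, and the canister, jigsaw box and mug were not moved.

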